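# Spring the blade chest's hidden latch

### The job

The drawer of the blade chest is held by a hidden spring latch. Take the red-handled release rod from the rack, push it gently down the hole in the brass plate on the chest, feeling for the latch and pressing only until it lets go and the drawer springs out, then put the rod back fully home in the rack hole it came from. After that draw the drawer out as far as it goes by its handle, leaving everything else on the bench where it is.

Things in the scene. Friction and masses are not known exactly. Their poses are not given: they have to be found in the camera images.
- chest: wooden blade chest fixed to the bench, 170 mm deep (its x) x 200 mm wide (its y) x 130 mm high, origin at the centre of its underside. Its front faces its own -x, towards the robot. Upright; only its position and yaw differ between starts.
- chest_hole (a point): centre of the mouth of the access hole, level with the chest's top (130 mm above the bench), 50 mm behind the chest's centre, in a 36 mm square brass plate. A plain round hole, 10 mm across, straight down through the 12 mm thick top; the chest is hollow below. More than 25 N from the rod on the chest, its rim or its latch bends the mechanism.
- latch_zone (a point): point fixed in the chest 31 mm below the hole's mouth: below the hole a hidden 34 mm square pad on a spring plunger lies 20 to 42 mm deep (not known beforehand). It pushes back with about 4 N when first touched, 0.6 N more per mm; the latch lets go after 9 to 10 mm (about 10.5 N, then 1 to 2 N less), a rigid stop comes at 14 mm (about 12 N).
- drawer (a joint): how far the drawer is out, m: 0 shut and latched, 0.075 fully out against its stop. Slides along the chest's -x. When the latch lets go a spring throws it out to 0.024 to 0.030 and it stays there; beyond that it slides freely with 1.5 N of friction and stays where it is left.
- drawer_handle (a point): middle of the drawer's brass bar handle along the chest's y, 100 mm long, about 10 mm thick, 35 mm in front of the drawer's face and 95 mm above the bench (35 mm below the chest's top); it moves with the drawer. Axes as the chest's.
- rack: wooden block fixed to the bench, 60 mm (its x) x 200 mm (its y) x 75 mm high, origin at the centre of its underside, with three round 10 mm holes right through, in a row along its y at -62, 0 and +62 mm. A tool hangs upright in each, its collar resting on the block's top. Which hole the rod is in differs between starts.
- rod: thin release rod: a straight round steel rod, 6 mm thick with a round tip, 65 mm from the tip to a 17 mm wide brass collar (11 mm high), then a red handle 20 mm square and 55 mm long (from 75 to 130 mm above the tip); 40 to 85 g. Origin at the tip, z up to the handle, x and y across the handle's flats (within 0.1 rad of the rack's). In the rack the tip is 10 mm above the bench.
- rod_grip (a point): middle of the rod's red handle, on its axis, 102.5 mm above its tip; axes as the rod's.
- cup: bystander, loose: white paper cup, 76 mm wide, 90 mm high; origin at the centre of its underside, z up.
- plane: bystander, loose: small steel block plane with a wooden grip, 150 x 45 x 58 mm, lying flat; origin at the centre of its underside, z up.
- glue: bystander, loose: white bottle with an orange cap, 56 mm wide, 130 mm high; origin at the centre of its underside, z up.
- spool: bystander, loose: wooden spool clamp, 36 mm wide, 70 mm high, upright; origin at the centre of its underside, z up.
- weight: bystander, loose: brass weight with a knob, 48 mm wide, 58 mm high; origin at the centre of its underside, z up.
- awl: bystander, loose: look-alike tool in the rack with a pale wooden handle and an 8 mm shank; same shape, size and frame as the rod otherwise.
- burnisher: bystander, loose: look-alike tool in the rack with a black handle and an 8 mm shank; same shape, size and frame as the rod otherwise.
Things that resemble listed ones, but are neither listed nor needed, are in the scene too. Of the things that look like the rod, the smaller one is meant.

How it is judged:
On the way, in this order (a step that is already met when the one before it is completed fails the run):
1. the latch is tripped with the rod: the drawer has sprung out more than 15 mm while the rod's tip is in the hole, more than 20 mm below its mouth (value of joint drawer above 0.015 m and z of rod in the frame of chest_hole below -0.02 m and horizontal distance between rod and chest_hole below 0.012 m), for 0.1 s.
2. the rod is back fully home in its rack hole and let go (distance of rod from where it was at the start of the episode below 0.008 m and z of rod in the frame of rack below 0.0135 m and angle between rod's own z axis and vertical below 0.1 rad and linear speed of rod below 0.02 m/s and contact force between the fingers and rod below 0.1 N), for 0.2 s.
3. the drawer is drawn fully out (more than 68 of 75 mm) (value of joint drawer above 0.068 m), for 0.2 s.
At the end, for the whole second after the job is handed in: The drawer is out by more than 68 mm of its 75 mm, and the rod stands at rest in the rack hole it came from: within 8 mm of where it started, its collar within 3.5 mm of the block's top, upright within 0.1 rad (value of joint drawer above 0.068 m and distance of rod from where it was at the start of the episode below 0.008 m and z of rod in the frame of rack below 0.0135 m and angle between rod's own z axis and vertical below 0.1 rad and linear speed of rod below 0.02 m/s); the robot touches nothing.
It fails at once if the rod presses on the chest, its latch or its drawer with more than 25 N (contact force between rod and chest above 25 N).
It fails at once if a bystander (awl, burnisher, cup, plane, glue bottle, spool or weight) is moved by more than 25 mm (distance of any of cup, plane, glue, spool, weight, awl, burnisher from where it was at the start of the episode above 0.025 m).
It also fails if it takes over 72 s, if anything falls off the work surface, if the arm or the gripper's body presses on something with over 40 N, if the wrist force passes 120 N, or if a joint passes its speed limit or range.

### The arm

A 7-joint arm with a two-finger parallel gripper is mounted at the origin on the work surface. World frame = base frame: x ahead of the robot, y to its left, z up, the work surface at z = 0. Lengths are in m, angles in rad, forces in N, time in s.
With the tool pointing down it reaches from about 0.4 to 0.875 m from the base axis. Payload 19.3 kg.
Tool frame: the origin (TCP) lies at the very end of the fingers, on their centre line; the grasp point (between the pads) lies 19 mm behind it; z points along the fingers, y is the line along which they close (so a half turn about z gives the same grasp; the last joint's range is limited). The gripper opens to 85 mm and grips with 20 to 120 N. Pads are 22 mm wide; open, the fingers measure 114 mm over their backs; the gripper's body (76 mm by 85 mm) begins 54 mm behind the grasp point. The pads swing forward as they close: fully open they stand 13 mm farther back than shut.
Start: joints at [-1.214, 0.521, -0.036, 1.599, 0.021, 1.021, -0.113], TCP at [0.259, 0.569, 0.231] pointing down, gripper open.
Joint ranges: [-2.91, 2.91], [-0.3, 2.13], [-1.5, 1.42], [0.17, 2.43], [-1.26, 4.41], [0.16, 1.93], [-2.52, 2.52]. Speed limits (rad/s): [1.89, 1.89, 2.39, 2.39, 3.01, 3.01, 3.01].

### API

Orientations are given as [roll, pitch, yaw] about the fixed x, y, z axes, in that order (R = Rz(yaw) Ry(pitch) Rx(roll)).
In Python, from workcell import bot gives the robot as it stands.
- The arm moves only by the shell command python3 -m crank 'ROWS' [FORCE]. ROWS is a JSON object of lists of equal length, an entry for each row: "travel": the shift along the world's x, y, z in cm, a list of three; "turn": the turn, a rotation vector about the world's x, y, z in degrees, a list of three; "gripper": the closure, from 0 (fully open) to 1 (shut). A call has exactly 5 rows; each row is the pose to reach, as a shift and turn from the pose commanded when the call began; what a row does not reach only later rows make up. A row lasts 1/10 s, in which the tool goes at most 50 mm and 8.59 degrees, less where a joint would pass 70% of its speed; a pose out of reach is approached as far as the arm can. A call with a gripper value outside its range is refused whole. The fingers move at their own pace and stop on an object; FORCE is the grip in N (left out, the last holds). Time passes only in rows, so rows that repeat a pose let the fingers close, or fill a call up. It gives the time, the measured TCP pose, the force, the opening and the grip force at its end, in the units of the state.
- bot.observe(): the state, without advancing time (a new reading comes with each control period).
- bot.grab_frame(name): name is "scene" or "top" or "wrist"; returns a dict with "pixels" (420x560x3 uint8, red, green, blue), "fx", "fy", "cx", "cy" (pixels), "extrinsics" (4x4, takes a point from world to camera coordinates). Camera axes: x right, y down, z forward; pixel columns grow to the right and rows downward; lengths in m; the calibration is good to about 2 mm. The wrist camera is an equidistant fisheye: a pixel r from the principal point sees the ray r / f radians off the axis. A picture is of the moment at which its call begins. There is no depth.
- bot.job_done(): hands the job in; it is judged then, once.
The state is a dict: "clock": time; "qpos": joint angles; "qd": joint speeds; "joint_efforts": joint torques, N m; "position": TCP position; "tool_rot": TCP orientation; "force": force on the tool from outside, world axes, zero at the start; "moment": the same for the moment, N m; "grip_width": finger opening in m; "finger_force": force on a finger pad.
Only numpy, scipy, OpenCV 4.12 (cv2) and the standard library are available. Lean on these libraries where they do the work, as an engineer would, in place of code of your own. Each camera call takes 0.05 s, during which the arm holds its last target. There are 200 camera calls.

## Working session

There is one attempt and no reset: what is moved stays moved. The work goes in short steps, Python scripts to look and compute and a shell command to move; the robot and the scene stay as the last step left them, time stands still between calls to the robot, and variables do not carry over. Pictures are saved under pics/ and viewed, at most 10 in all, crops included, and the job is handed in when it is done.

```bash
mkdir -p pics; ls; cat > h.py <<'E'
import numpy as np, cv2
from workcell import bot
def snap(name,fn=None):
    f=bot.grab_frame(name)
    if fn: cv2.imwrite('pics/'+fn,cv2.cvtColor(np.asarray(f['pixels']),cv2.COLOR_RGB2BGR))
    return f
def ray(f,u,v,fish=False):
    E=np.array(f['extrinsics']);R=E[:3,:3];t=E[:3,3]
    x=(u-f['cx'])/f['fx'];y=(v-f['cy'])/f['fy']
    if fish:
        r=np.hypot(x,y);d=np.array([np.sin(r)*x/max(r,1e-9),np.sin(r)*y/max(r,1e-9),np.cos(r)])
    else: d=np.array([x,y,1.])
    d=R.T@d
    return -R.T@t,d/np.linalg.norm(d)
def onz(f,u,v,z,fish=False):
    o,d=ray(f,u,v,fish);return o+d*(z-o[2])/d[2]
def two(*rs):
    A=0;b=0
    for o,d in rs:
        P=np.eye(3)-np.outer(d,d);A=A+P;b=b+P@o
    p=np.linalg.solve(A,b)
    return p,[np.linalg.norm((np.eye(3)-np.outer(d,d))@(p-o)) for o,d in rs]
def proj(f,p):
    E=np.array(f['extrinsics']);c=E[:3,:3]@p+E[:3,3]
    return f['fx']*c[0]/c[2]+f['cx'],f['fy']*c[1]/c[2]+f['cy']
E
python3 - <<'E'
from h import *
import pickle
a=snap('scene');b=snap('top')
pickle.dump((a,b),open('f0.pkl','wb'))
for n,f in(('a',a),('b',b)):
    print(f['fx'],f['fy'],f['cx'],f['cy'],np.round(f['extrinsics'],3).tolist())
    im=cv2.cvtColor(f['pixels'],cv2.COLOR_RGB2BGR);cv2.imwrite(f'pics/{n}0.png',cv2.resize(im,(784,588),interpolation=cv2.INTER_CUBIC))
s=bot.observe();print({k:np.round(v,3).tolist() for k,v in s.items()})
E
```

```text
pics
533.10340845699 533.10340845699 272.2721332681746 202.61583192718308 [[0.82, 0.572, 0.019, -0.461], [0.448, -0.621, -0.643, -0.184], [-0.356, 0.536, -0.766, 1.404], [0.0, 0.0, 0.0, 1.0]]
469.94158326810236 469.94158326810236 273.8522185137317 210.32661068550865 [[-0.018, -1.0, -0.008, 0.053], [-0.996, 0.019, -0.091, 0.57], [0.091, 0.006, -0.996, 1.127], [0.0, 0.0, 0.0, 1.0]]
{'clock': 0.1, 'qpos': [-1.214, 0.522, -0.036, 1.6, 0.021, 1.021, -0.113], 'qd': [-0.001, -0.002, 0.001, -0.003, -0.0, -0.001, -0.002], 'joint_efforts': [0.005, -92.848, 1.985, -37.054, 0.018, 0.005, -0.0], 'position': [0.259, 0.569, 0.231], 'tool_rot': [-3.141, 0.0, 2.715], 'force': [-0.281, 0.535, 0.67], 'moment': [-0.012, 0.03, -0.006], 'finger_force': 0.0, 'grip_width': 0.086}
```

View pics/a0.png

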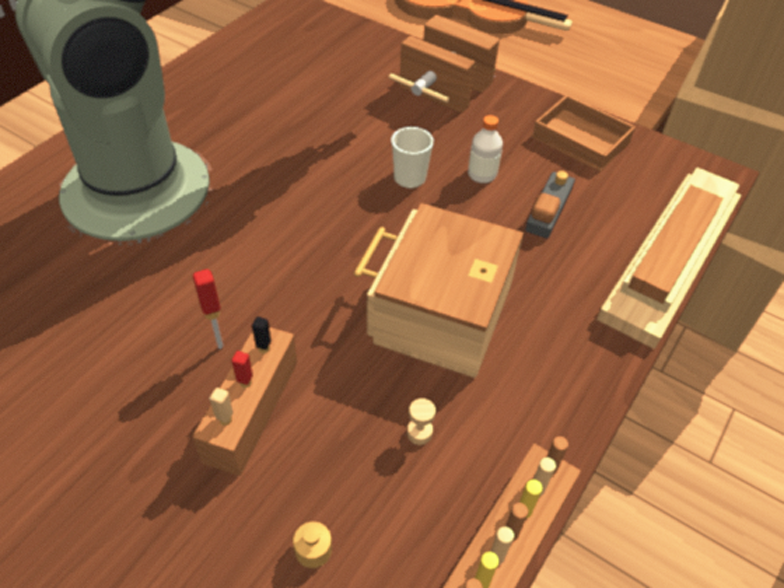

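View pics/b0.png

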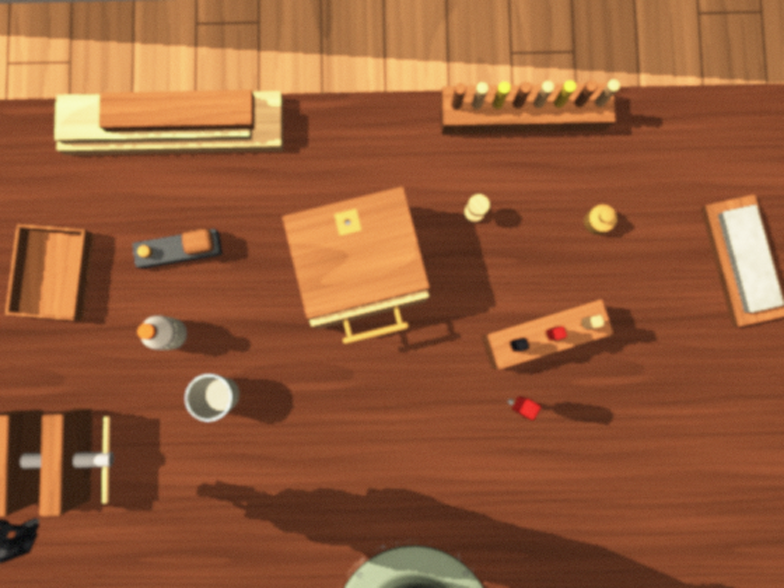

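The scene view shows the rod as the small red handle in the rack's middle hole at about (242,367), between the black and pale handles. The bigger red look-alike stands at (207,292). The brass plate's hole is at (483,271) and the drawer handle at (375,252). In the top view the rod is at (557,333), the plate hole at (347,221) and the handle bar at (375,333).

```bash
python3 - <<'E'
from h import *
import pickle
a,b=pickle.load(open('f0.pkl','rb'))
def sub(f,x0,x1,y0,y1,cond):
    im=cv2.cvtColor(f['pixels'],cv2.COLOR_RGB2HSV).astype(int)
    m=np.zeros(im.shape[:2],np.uint8);m[y0:y1,x0:x1]=cond(im[y0:y1,x0:x1]).astype(np.uint8)
    n,l,s,c=cv2.connectedComponentsWithStats(m);i=1+np.argmax(s[1:,4]);mm=(l==i).astype(np.uint8)
    cn=max(cv2.findContours(mm,0,2)[0],key=cv2.contourArea)
    return s[i],c[i],cv2.minAreaRect(cn),cv2.boxPoints(cv2.minAreaRect(cn))
S=1.4
red=lambda h:((h[...,0]<6)|(h[...,0]>174))&(h[...,1]>190)&(h[...,2]>90)
brass=lambda h:(h[...,0]>18)&(h[...,0]<30)&(h[...,1]>110)&(h[...,2]>140)
for n,f,r,p,hd in(('a',a,(160,185,245,280),(330,362,180,206),(250,290,160,200)),('b',b,(385,412,225,250),(235,262,145,172),(240,296,218,250))):
    for nm,bx,c in(('rod',r,red),('plate',p,brass),('handle',hd,brass)):
        s,ce,mr,bp=sub(f,*bx,c);print(n,nm,s,np.round(ce,1),np.round(mr[1],1),np.round(bp,1).tolist())
    g=cv2.cvtColor(f['pixels'],cv2.COLOR_RGB2GRAY)
    print(g[p[2]:p[3],p[0]:p[1]][6:20,6:24])
# zoom mosaic of rack, plate, chest in both
def crop(f,x0,x1,y0,y1,k):return cv2.resize(cv2.cvtColor(f['pixels'],cv2.COLOR_RGB2BGR)[y0:y1,x0:x1],None,fx=k,fy=k,interpolation=cv2.INTER_CUBIC)
A=crop(a,130,230,220,345,4)[:,:400];B=crop(b,340,440,205,275,4)
M=np.zeros((560,800,3),np.uint8);M[:500,:400]=A;M[:280,400:]=B
M[280:480,400:600]=crop(a,328,368,173,213,5);M[280:480,600:800]=crop(b,228,268,138,178,5)
cv2.imwrite('pics/z1.png',M)
E
```

```text
a rod [166 251  13  23 179] [172.4 262.1] [22.6 11.2] [[165.0, 251.6999969482422], [176.0, 250.10000610351562], [179.1999969482422, 272.5], [168.1999969482422, 274.1000061035156]]
a plate [335 185  20  16 197] [344.8 192.8] [17.6 12.6] [[334.6000061035156, 196.3000030517578], [338.29998779296875, 184.1999969482422], [355.1000061035156, 189.3000030517578], [351.3999938964844, 201.39999389648438]]
a handle [255 163  27  34 144] [265.1 179.5] [14.3 35.8] [[254.1999969482422, 193.60000610351562], [270.20001220703125, 161.60000610351562], [283.0, 168.0], [267.0, 200.0]]
[[173 178 191 214 218 215 212 209 200 193 190 183 181 174 170 167 165 172]
 [175 180 198 216 219 220 219 218 216 214 210 205 198 189 178 173 169 170]
 [175 188 207 218 219 218 219 218 219 218 218 216 212 211 206 196 190 181]
 [181 198 214 218 218 218 218 219 218 219 218 215 218 218 218 215 214 209]
 [185 206 217 217 217 218 217 216 213 215 214 218 218 218 218 219 220 219]
 [196 215 220 218 219 218 212 198 182 180 188 206 218 218 218 220 219 218]
 [207 218 218 219 219 215 202 166 129 122 141 180 212 219 220 219 220 218]
 [2
[... 1360 characters left out ...]
215 213 201 182 170 167]
 [216 217 218 217 208 198 187 182 192 204 212 216 216 212 206 191 177 168]
 [214 217 216 212 200 177 161 161 178 197 209 215 216 216 212 195 180 175]
 [211 216 215 210 197 176 170 173 181 196 209 215 218 215 214 201 184 176]
 [211 214 215 212 203 189 186 190 194 203 212 218 218 217 213 203 186 176]
 [209 214 215 217 212 204 202 201 203 211 214 217 218 215 216 207 191 178]
 [208 216 219 217 217 212 209 209 212 215 215 215 216 217 216 209 194 180]
 [204 213 218 218 218 216 216 215 218 215 218 218 217 216 216 209 200 183]
 [200 214 216 217 218 217 216 217 217 218 217 216 215 217 213 211 199 183]
 [197 210 217 218 218 217 219 217 217 215 215 213 211 209 207 201 191 179]]
```

View pics/z1.png

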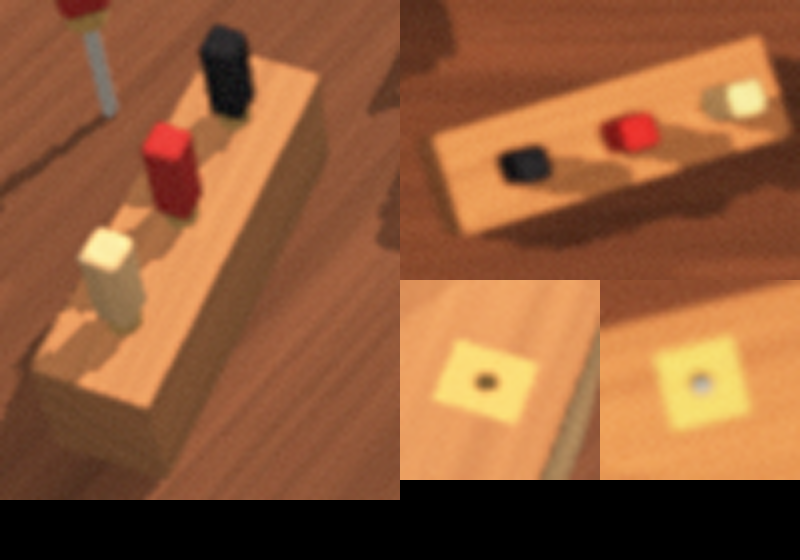

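The zoom shows the rack top's corners, the rod's top face at about (170,142) in the left crop and (638,132) in the right one, and the round hole at the centre of the brass plate.

```bash
python3 - <<'E'
from h import *
import pickle
a,b=pickle.load(open('f0.pkl','rb'))
A=lambda U,V:((U+.5)/4-.5+130,(V+.5)/4-.5+220)
B=lambda U,V:((U-400+.5)/4-.5+340,(V+.5)/4-.5+205)
def t(n,pa,pb):
    p,e=two(ray(a,*pa),ray(b,*pb));print(n,np.round(p,4),np.round(e,4));return p
t('rackFR',A(320,72),B(433,135))
t('rackNR',A(150,408),B(763,36)) ; t('rackNR?',A(320,72),B(433,135))
# a: far-left, far-right, near-left, near-right vs b corners: all pairs
ca={'FL':(248,55),'FR':(320,72),'NL':(35,368),'NR':(150,408)};cb={'TL':(433,135),'TR':(763,36),'BR':(793,132),'BL':(465,237)}
for k,v in ca.items():print(k,np.round(onz(a,*A(*v),.075),3))
for k,v in cb.items():print(k,np.round(onz(b,*B(*v),.075),4))
for x,y in(('FL','BL'),('FR','TL'),('NL','BR'),('NR','TR')):t(x+y,A(*ca[x]),B(*cb[y]))
t('rodtop',A(170,141),B(638,132))
print('b@.14',onz(b,*B(638,132),.14),'a',onz(a,*A(170,141),.14))
# hole: weighted dark
def hole(f,x0,y0,x1,y1):
    g=cv2.cvtColor(f['pixels'],cv2.COLOR_RGB2GRAY)[y0:y1,x0:x1].astype(float);w=np.clip(212-g,0,None)
    Y,X=np.mgrid[y0:y1,x0:x1];return (w*X).sum()/w.sum(),(w*Y).sum()/w.sum()
ha=hole(a,340,190,350,197);hb=hole(b,243,153,254,163);print(ha,hb)
t('hole',ha,hb);print(onz(a,*ha,.13),onz(b,*hb,.13))
# plate centre from box corners
pa=np.mean([[334.6,196.3],[338.3,184.2],[355.1,189.3],[351.4,201.4]],0);pb=np.array([248,158.3])
t('plate',pa,pb);print('plate b@.13',onz(b,*pb,.13))
# drawer bar ends (1.4x images): a ends approx, b ends
q=lambda U,V:((U+.5)/1.4-.5,(V+.5)/1.4-.5)
t('barL',q(380,232),q(345,340));t('barR',q(360,271),q(406,327))
t('chest front L',q(402,265),q(310,322))
for p in((284,216),(404,188),(428,291),(309,319)):print('chest top b',np.round(onz(b,*q(*p),.13),4))
for n,z,p in(('spool',.07,(478,206)),('weight',.05,(602,217)),('redbig',.15,(527,407)),('cup',.09,(210,397)),('glue',.13,(148,331))):print(n,np.round(onz(b,*q(*p),z),3))
E
```

```text
rackFR [ 0.496  -0.1307  0.0739] [0.0017 0.0017]
rackNR [ 0.5518 -0.3248  0.0731] [0. 0.]
rackNR? [ 0.496  -0.1307  0.0739] [0.0017 0.0017]
FL [ 0.458 -0.146  0.075]
FR [ 0.495 -0.132  0.075]
NL [ 0.496 -0.341  0.075]
NR [ 0.553 -0.325  0.075]
TL [ 0.4973 -0.1294  0.075 ]
TR [ 0.5516 -0.3242  0.075 ]
BR [ 0.4952 -0.3389  0.075 ]
BL [ 0.4378 -0.1461  0.075 ]
FLBL [ 0.4437 -0.1432  0.0617] [0.008 0.008]
FRTL [ 0.496  -0.1307  0.0739] [0.0017 0.0017]
NLBR [ 0.4949 -0.34    0.0728] [0.0005 0.0005]
NRTR [ 0.5518 -0.3248  0.0731] [0. 0.]
rodtop [ 0.4945 -0.2345  0.1329] [0.0009 0.0009]
b@.14 [ 0.49501479 -0.23198081  0.14      ] a [ 0.49767649 -0.23813112  0.14      ]
(np.float64(344.80829420970264), np.float64(192.92566510172145)) (np.float64(247.54211332312406), np.float64(157.62480857580397))
hole [0.68   0.0975 0.1263] [0.0027 0.0027]
[0.67925509 0.09246434 0.13      ] [0.68158974 0.09888826 0.13      ]
plate [0.6793 0.0971 0.1264] [0.0018 0.0018]
plate b@.13 [0.68002537 0.09787567 0.13      ]
barL [0.4885 0.1049 0.0858] [0.0035 0.0035]
barR [0.5121 0.0074 0.095 ] [0.002 0.002]
chest front L [ 0.5138  0.1671 -0.0331] [0.0184 0.0184]
chest top b [0.6915 0.2    0.13  ]
chest top b [0.7337 0.0056 0.13  ]
chest top b [ 0.5657 -0.0291  0.13  ]
chest top b [0.5246 0.161  0.13  ]
spool [ 0.715 -0.122  0.07 ]
weight [ 0.696 -0.338  0.05 ]
redbig [ 0.382 -0.176  0.15 ]
cup [0.402 0.329 0.09 ]
glue [0.51  0.417 0.13 ]
```

```bash
python3 -m crank '{"travel":[[2.4,-4.2,0.5],[4.8,-8.4,1.0],[7.2,-12.6,1.5],[9.6,-16.8,2],[12,-21,2.5]],"turn":[[0,0,-5],[0,0,-10],[0,0,-15],[0,0,-20],[0,0,-25]],"gripper":[0,0,0,0.1,0.1]}' 80
python3 -m crank '{"travel":[[2.4,-4.2,0],[4.8,-8.4,0],[7.2,-12.6,0],[9.6,-16.8,0],[12,-21,0]],"turn":[[0,0,-5],[0,0,-10],[0,0,-15],[0,0,-20],[0,0,-24.8]],"gripper":[0.1,0.1,0.1,0.1,0.1]}'
```

```text
clock: 0.6
position: [0.3793, 0.357, 0.2564]
tool_rot: [-3.141, -0.0, 2.275]
force: [0.5, 0.6, 0.2]
grip_width: 0.0767
finger_force: 0.0
clock: 1.1
position: [0.4993, 0.147, 0.2563]
tool_rot: [-3.142, -0.0, 1.842]
force: [1.1, 0.7, -0.6]
grip_width: 0.0767
finger_force: 0.0
```

```bash
python3 - <<'E'
from h import *
import pickle
f=snap('wrist','w1.png');pickle.dump(f,open('w1.pkl','wb'));print(f['fx'],f['cx'],f['cy'],np.round(f['extrinsics'],3).tolist())
E
python3 -m crank '{"travel":[[0,-4.8,0],[0,-9.6,0],[0,-14.4,0],[0,-19.2,0],[0,-24,0]],"turn":[[0,0,0],[0,0,0],[0,0,0],[0,0,0],[0,0,0]],"gripper":[0.1,0.1,0.1,0.1,0.1]}'
python3 -m crank '{"travel":[[0,-4.8,0],[0,-9.6,0],[-0.2,-12,0],[-0.4,-14.2,0],[-0.4,-14.2,0]],"turn":[[0,0,0],[0,0,0],[0,0,0],[0,0,0],[0,0,0]],"gripper":[0.1,0.1,0.1,0.1,0.1]}'
python3 - <<'E'
from h import *
import pickle
f=snap('wrist','w2.png');pickle.dump(f,open('w2.pkl','wb'))
g=pickle.load(open('w1.pkl','rb'))
M=np.hstack([cv2.resize(cv2.cvtColor(x['pixels'],cv2.COLOR_RGB2BGR),(400,300),interpolation=cv2.INTER_AREA) for x in(g,f)]);cv2.imwrite('pics/w12.png',M)
E
```

```text
325.19226210127806 276.45269966095736 205.81600003779644 [[0.963, 0.268, -0.001, -0.521], [0.254, -0.912, 0.321, -0.042], [0.085, -0.31, -0.947, 0.409], [0.0, 0.0, 0.0, 1.0]]
clock: 1.65
position: [0.4983, -0.0928, 0.2563]
tool_rot: [-3.142, -0.0, 1.846]
force: [2.0, 0.7, -0.6]
grip_width: 0.0768
finger_force: 0.0
clock: 2.15
position: [0.4938, -0.236, 0.2561]
tool_rot: [-3.141, 0.001, 1.842]
force: [0.1, 1.1, -1.0]
grip_width: 0.0766
finger_force: 0.0
```

View pics/w12.png

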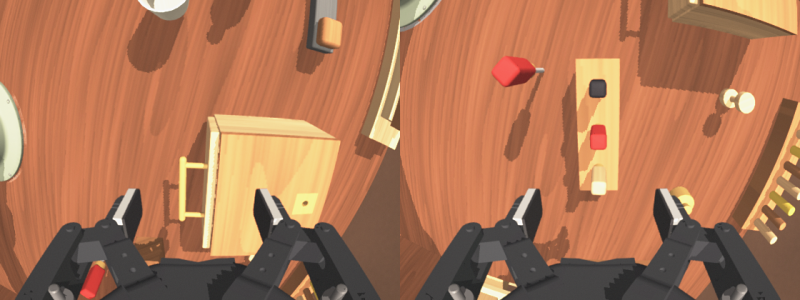

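The left picture (over the chest) shows the plate hole at about (305,203) and the drawer bar at (184,187). In the right one the rod's red handle stands in the rack at (597,137), between black and pale, squared up with the fingers.

```bash
python3 - <<'E'
from h import *
import pickle
a,b=pickle.load(open('f0.pkl','rb'));w1=pickle.load(open('w1.pkl','rb'));w2=pickle.load(open('w2.pkl','rb'))
im=w2['pixels'][165:215,260:296].astype(int)
h=cv2.cvtColor(w2['pixels'],cv2.COLOR_RGB2HSV)[165:215,260:296].astype(int)
m=((h[...,0]<6)|(h[...,0]>174))&(h[...,1]>150)
ys,xs=np.nonzero(m);print('red bbox',xs.min()+260,xs.max()+260,ys.min()+165,ys.max()+165)
for y in range(0,50,2):print(y+165,[int(v) for v in np.where(m,im[...,0],0)[y,::2]])
A=lambda U,V:((U+.5)/4-.5+130,(V+.5)/4-.5+220)
B=lambda U,V:((U-400+.5)/4-.5+340,(V+.5)/4-.5+205)
g=cv2.cvtColor(w1['pixels'],cv2.COLOR_RGB2GRAY).astype(float)[275:295,418:437]
Y,X=np.mgrid[275:295,418:437];w=np.clip(120-g,0,None);print(g.min(),g.max());hw=((w*X).sum()/w.sum(),(w*Y).sum()/w.sum());print(hw)
print('hole w1@.13',onz(w1,*hw,.13,True));
ra,rb,rw=ray(a,344.81,192.93),ray(b,247.9,158),ray(w1,*hw,True)
print('hole 3',two(ra,rb,rw),'aw',two(ra,rw)[0],'bw',two(rb,rw)[0])
E
```

```text
red bbox 266 288 175 209
165 [0, 0, 0, 0, 0, 0, 0, 0, 0, 0, 0, 0, 0, 0, 0, 0, 0, 0]
167 [0, 0, 0, 0, 0, 0, 0, 0, 0, 0, 0, 0, 0, 0, 0, 0, 0, 0]
169 [0, 0, 0, 0, 0, 0, 0, 0, 0, 0, 0, 0, 0, 0, 0, 0, 0, 0]
171 [0, 0, 0, 0, 0, 0, 0, 0, 0, 0, 0, 0, 0, 0, 0, 0, 0, 0]
173 [0, 0, 0, 0, 0, 0, 0, 0, 0, 0, 0, 0, 0, 0, 0, 0, 0, 0]
175 [0, 0, 0, 0, 0, 0, 220, 216, 217, 219, 220, 223, 233, 0, 0, 0, 0, 0]
177 [0, 0, 0, 0, 199, 205, 217, 218, 218, 220, 220, 219, 221, 230, 0, 0, 0, 0]
179 [0, 0, 0, 0, 174, 207, 216, 217, 219, 221, 220, 222, 223, 222, 0, 0, 0, 0]
181 [0, 0, 0, 0, 175, 215, 219, 219, 218, 220, 221, 221, 223, 222, 0, 0, 0, 0]
183 [0, 0, 0, 0, 179, 217, 220, 218, 219, 219, 220, 223, 222, 222, 0, 0, 0, 0]
185 [0, 0, 0, 0, 183, 218, 217, 219, 220, 220, 221, 221, 221, 222, 0, 0, 0, 0]
187 [0, 0, 0, 0, 189, 233, 223, 234, 234, 235, 235, 236, 236, 222, 0, 0, 0, 0]
189 [0, 0, 0, 170, 248, 248, 248, 248, 248, 248, 248, 248, 248, 248, 227, 0, 0, 0]
191 [0, 0, 0, 201, 247, 247, 247, 247, 247, 247, 247, 247, 247, 247, 242, 0, 0, 0]
193 [0, 0, 0, 206, 247, 247, 247, 247, 247, 247, 247, 247, 247, 247
[... 427 characters left out ...]
 0]
205 [0, 0, 0, 0, 245, 247, 247, 247, 247, 247, 247, 247, 247, 247, 242, 0, 0, 0]
207 [0, 0, 0, 0, 235, 247, 247, 247, 247, 247, 247, 247, 247, 243, 0, 0, 0, 0]
209 [0, 0, 0, 0, 0, 0, 222, 0, 0, 0, 0, 0, 0, 0, 0, 0, 0, 0]
211 [0, 0, 0, 0, 0, 0, 0, 0, 0, 0, 0, 0, 0, 0, 0, 0, 0, 0]
213 [0, 0, 0, 0, 0, 0, 0, 0, 0, 0, 0, 0, 0, 0, 0, 0, 0, 0]
105.0 237.0
(np.float64(427.32214765100673), np.float64(283.3557046979866))
hole w1@.13 [0.67931818 0.09874745 0.13      ]
hole 3 (array([0.68012416, 0.09708209, 0.12722535]), [np.float64(0.002759023030413893), np.float64(0.0016259138438579506), np.float64(0.0011715029269733558)]) aw [0.6795951  0.09643696 0.12717023] bw [0.68090788 0.09802136 0.12815568]
```

```bash
python3 - <<'E'
from h import *
import pickle
a,b=pickle.load(open('f0.pkl','rb'));w2=pickle.load(open('w2.pkl','rb'))
A=lambda U,V:((U+.5)/4-.5+130,(V+.5)/4-.5+220)
B=lambda U,V:((U-400+.5)/4-.5+340,(V+.5)/4-.5+205)
rs=[ray(a,*A(170,141)),ray(b,*B(638,132)),ray(w2,277.4,198.2,True)]
print(two(*rs),two(rs[0],rs[2]),two(rs[1],rs[2]),onz(w2,277.4,198.2,.14,True))
print(onz(b,*B(238+400,132),.14))
s=bot.observe();print(s['position'],s['tool_rot'],s['force'])
E
```

```text
(array([ 0.4947676 , -0.23485469,  0.13370086]), [np.float64(0.0007850762136284515), np.float64(0.001279684540074236), np.float64(0.0006839176764207159)]) (array([ 0.49470278, -0.23550829,  0.13436204]), [np.float64(0.00022377203859497957), np.float64(0.00022377203859484172)]) (array([ 0.49433802, -0.23102908,  0.14634482]), [np.float64(0.0008361088003424086), np.float64(0.0008361088003422919)]) [ 0.49438822 -0.23364696  0.14      ]
[ 0.49501479 -0.23198081  0.14      ]
[ 0.49421351 -0.23418392  0.25599182] [-3.14089904e+00 -6.13819434e-06  1.84331551e+00] [ 0.17786617  0.15844353 -0.70919711]
```

```bash
python3 -m crank '{"travel":[[0,0,-4],[0,0,-8],[0,0,-11],[0,0,-14],[0.05,0,-15.8]],"turn":[[0,0,0],[0,0,0],[0,0,0],[0,0,0],[0,0,0]],"gripper":[0.1,0.2,0.3,0.4,0.4]}' 80
python3 -m crank '{"travel":[[0,0,0],[0,0,0],[0,0,0],[0,0,0],[0,0,0]],"turn":[[0,0,0],[0,0,0],[0,0,0],[0,0,0],[0,0,0]],"gripper":[0.6,0.8,1,1,1]}' 80
python3 -m crank '{"travel":[[0,0,0],[0,0,0],[0,0,0],[0,0,0],[0,0,0]],"turn":[[0,0,0],[0,0,0],[0,0,0],[0,0,0],[0,0,0]],"gripper":[1,1,1,1,1]}' 80
```

```text
clock: 2.7
position: [0.4947, -0.2314, 0.0961]
tool_rot: [-3.14, -0.002, 1.847]
force: [0.9, 0.8, 0.7]
grip_width: 0.051
finger_force: 0.0
clock: 3.2
position: [0.4956, -0.2331, 0.099]
tool_rot: [3.141, 0.001, 1.846]
force: [-0.2, 0.0, -1.0]
grip_width: 0.0189
finger_force: 78.2
clock: 3.7
position: [0.4957, -0.2331, 0.0989]
tool_rot: [3.141, 0.0, 1.846]
force: [-0.1, 1.8, 7.6]
grip_width: 0.0193
finger_force: 79.1
```

```bash
python3 -c "
from workcell import bot
s=bot.observe();print(s['position'],s['tool_rot'],s['force'],s['moment'])"
python3 -m crank '{"travel":[[0,0,0.5],[0,0,1.5],[0,0,3],[0,0,5],[0,0,7.5]],"turn":[[0,0,0],[0,0,0],[0,0,0],[0,0,0],[0,0,0]],"gripper":[1,1,1,1,1]}'
python3 -m crank '{"travel":[[0,0,3],[0,0,6],[0,0,8],[0,0,9.5],[0,0,9.5]],"turn":[[0,0,0],[0,0,0],[0,0,0],[0,0,0],[0,0,0]],"gripper":[1,1,1,1,1]}'
python3 -c "
from workcell import bot
s=bot.observe();print(s['position'],s['tool_rot'],s['force'],s['moment'])"
```

```text
[ 0.49565331 -0.23309697  0.09888588] [3.14065577e+00 3.38434914e-04 1.84564091e+00] [-0.05912369  1.80799192  7.63208038] [ 0.34170465  0.28258917 -0.00745796]
clock: 4.2
position: [0.4949, -0.233, 0.1743]
tool_rot: [-3.141, -0.0, 1.845]
force: [-0.5, 0.1, 0.6]
grip_width: 0.0192
finger_force: 78.5
clock: 4.7
position: [0.4958, -0.2335, 0.2707]
tool_rot: [3.139, 0.002, 1.845]
force: [0.4, -0.1, -0.5]
grip_width: 0.0191
finger_force: 78.5
[ 0.49583988 -0.23352512  0.27074145] [3.13852618e+00 1.81636718e-03 1.84538315e+00] [ 0.37508495 -0.12365921 -0.49743517] [ 0.00317082  0.00433823 -0.03008176]
```

```bash
python3 -m crank '{"travel":[[2.2,4,0],[4.4,8,0],[6.6,12,0],[8.8,16,0],[11,20,0]],"turn":[[0,0,0],[0,0,-1],[0,0,-2],[0,0,-3],[0,0,-3.6]],"gripper":[1,1,1,1,1]}'
python3 -m crank '{"travel":[[2.2,4,0],[4.4,8,0],[6.4,11.5,0],[7.4,13.1,0],[7.4,13.1,0]],"turn":[[0,0,0],[0,0,0],[0,0,0],[0,0,0],[0,0,0]],"gripper":[1,1,1,1,1]}'
python3 - <<'E'
from h import *
import pickle
F=[snap(n) for n in('scene','top','wrist')];pickle.dump(F,open('f3.pkl','wb'))
M=np.zeros((600,800,3),np.uint8)
c=lambda f,x0,x1,y0,y1,k:cv2.resize(cv2.cvtColor(f['pixels'],cv2.COLOR_RGB2BGR)[y0:y1,x0:x1],None,fx=k,fy=k,interpolation=cv2.INTER_CUBIC)
A=F[0]['fx'];ua,va=map(int,proj(F[0],np.array([.68,.098,.16])));ub,vb=map(int,proj(F[1],np.array([.68,.098,.16])))
print(ua,va,ub,vb)
M[:400,:400]=c(F[0],ua-50,ua+50,va-50,va+50,4)
M[:400,400:]=c(F[1],ub-50,ub+50,vb-50,vb+50,4)
M[400:]=0;M[400:600,:800]=c(F[2],80,480,230,330,2)
cv2.imwrite('pics/m3.png',M)
E
```

```text
clock: 5.2
position: [0.6056, -0.0313, 0.2679]
tool_rot: [-3.141, -0.0, 1.782]
force: [0.3, -0.3, -0.1]
grip_width: 0.0191
finger_force: 78.5
clock: 5.7
position: [0.6795, 0.1012, 0.2667]
tool_rot: [-3.14, -0.001, 1.786]
force: [-0.7, -0.4, -0.2]
grip_width: 0.0192
finger_force: 78.5
348 181 247 155
```

View pics/m3.png

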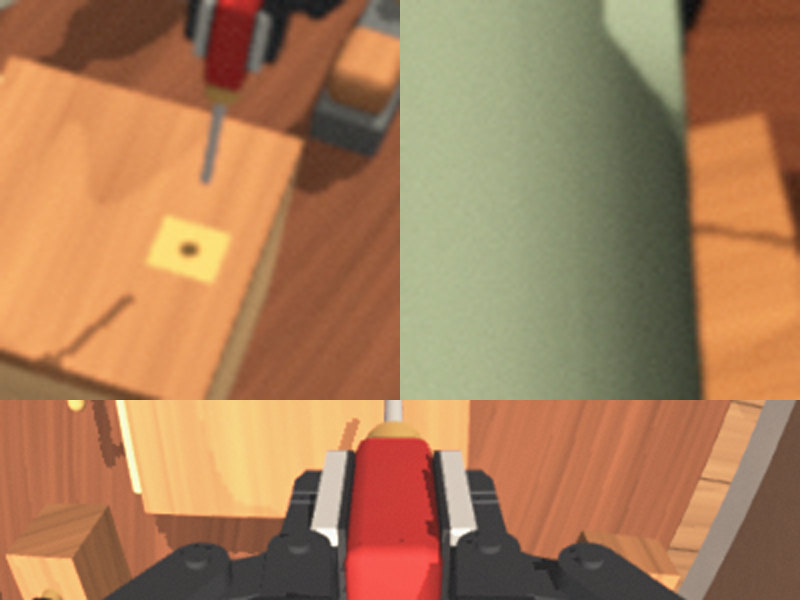

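The scene crop (left) shows the rod's tip at (206,183), with the hole at (189,249) below it. The top camera is blocked by the arm. The wrist strip shows the handle held square between the pads, with the shank going off the strip's top at (393,405).

```bash
python3 - <<'E'
from h import *
import pickle
F=pickle.load(open('f3.pkl','rb'));f=F[2]
im=cv2.cvtColor(f['pixels'],cv2.COLOR_RGB2BGR)[140:260,210:350]
cv2.imwrite('pics/w3.png',cv2.resize(im,None,fx=5,fy=5,interpolation=cv2.INTER_CUBIC)[:600])
E
```

```text
(no output)
```

View pics/w3.png

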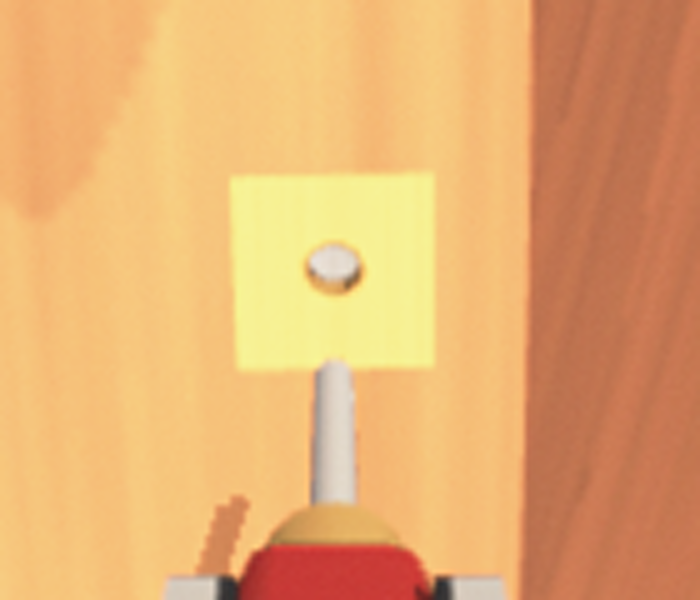

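The wrist crop shows the shank's tip at (334,361) pointing towards the hole at (334,268) in the centre of the brass plate, with a pale pad just visible in the hole.

```bash
python3 - <<'E'
from h import *
import pickle
F=pickle.load(open('f3.pkl','rb'));a,_,w=F
W=lambda U,V:((U+.5)/5-.5+210,(V+.5)/5-.5+140)
S=lambda U,V:((U+.5)/4-.5+348-50,(V+.5)/4-.5+181-50)
s=bot.observe();p=s['position'];print(np.round(p,4),np.round(s['tool_rot'],4))
zt=p[2]-.0889+.003
tw=onz(w,*W(334,381),zt,True);ts=onz(a,*S(206.7,177.5),zt)
hw=onz(w,*W(334,269),.13,True);hs=onz(a,*S(189,249),.13)
print('tip w,s',np.round(tw,4),np.round(ts,4),'tri',two(ray(a,*S(206.7,177.5)),ray(w,*W(334,381),True)))
print('hole w,s',np.round(hw,4),np.round(hs,4),'tri',two(ray(a,*S(189,249)),ray(w,*W(334,269),True)))
print('delta w,s',np.round((hw-tw)[:2]*1000,2),np.round((hs-ts)[:2]*1000,2))
pw=[onz(w,*W(*q),.13,True) for q in((230,176),(435,174),(435,368),(238,370))];print('plate c',np.mean(pw,0),[np.linalg.norm(pw[i]-pw[i-1]) for i in range(4)])
E
```

```text
[0.6788 0.0968 0.2679] [-3.1407e+00  6.0000e-04  1.7817e+00]
tip w,s [0.6796 0.0955 0.182 ] [0.6801 0.0963 0.182 ] tri (array([0.679936  , 0.09576855, 0.182474  ]), [np.float64(0.0003486456573143775), np.float64(0.0003486456573144632)])
hole w,s [0.6791 0.0975 0.13  ] [0.6793 0.0927 0.13  ] tri (array([0.67865602, 0.09610894, 0.1261151 ]), [np.float64(0.0006942700622045128), np.float64(0.0006942700622044769)])
delta w,s [-0.57  2.  ] [-0.81 -3.61]
plate c [0.6793488  0.09664148 0.13      ] [np.float64(0.03671237689195948), np.float64(0.03643109827492097), np.float64(0.03667006891828767), np.float64(0.036337808483274905)]
```

```bash
python3 -m crank '{"travel":[[0,0,-1],[0,0,-2],[-0.07,0.05,-3],[-0.07,0.08,-3.6],[-0.07,0.08,-3.6]],"turn":[[0,0,0],[0,0,0],[0,0,0],[0,0,0],[0,0,0]],"gripper":[1,1,1,1,1]}'
python3 -m crank '{"travel":[[0,0,0],[0,0,0],[0,0,0],[0,0,0],[0,0,0]],"turn":[[0,0,0],[0,0,0],[0,0,0],[0,0,0],[0,0,0]],"gripper":[1,1,1,1,1]}'
python3 - <<'E'
from h import *
import pickle
F=[snap(n) for n in('scene','wrist')];pickle.dump(F,open('f4.pkl','wb'))
s=bot.observe();print(s['position'],s['force'])
c=lambda f,x0,x1,y0,y1,k:cv2.resize(cv2.cvtColor(f['pixels'],cv2.COLOR_RGB2BGR)[y0:y1,x0:x1],None,fx=k,fy=k,interpolation=cv2.INTER_CUBIC)
cv2.imwrite('pics/m4.png',np.hstack([c(F[0],320,370,165,225,8),c(F[1],250,300,180,240,8)]))
E
```

```text
clock: 6.35
position: [0.678, 0.0987, 0.231]
tool_rot: [-3.14, -0.0, 1.783]
force: [-0.3, 0.0, -1.0]
grip_width: 0.0192
finger_force: 78.5
clock: 6.85
position: [0.6786, 0.0987, 0.2324]
tool_rot: [3.141, 0.0, 1.783]
force: [-0.8, 0.2, -0.8]
grip_width: 0.0188
finger_force: 78.5
[0.67857242 0.09872225 0.23236472] [-0.0208007  -0.49245278 -0.76168114]
```

View pics/m4.png

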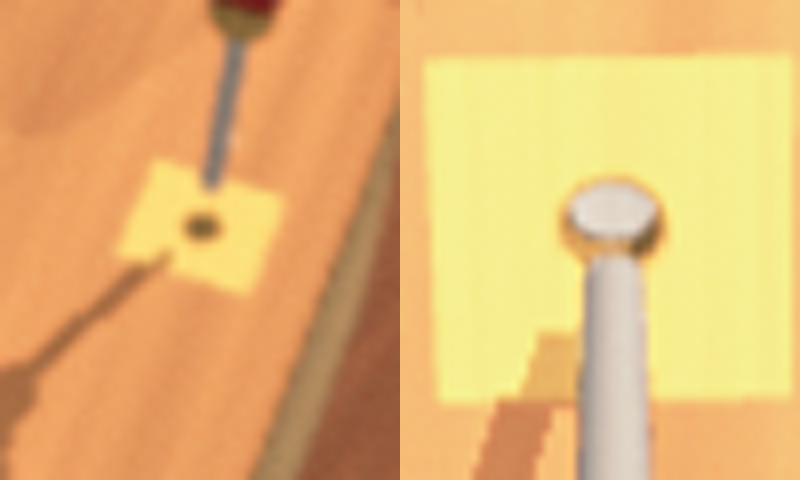

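The left crop shows the tip at (211,188) just above the hole at (202,228). In the wrist crop on the right the tip ends at (614,254), just short of the hole centred at (612,222).

```bash
python3 - <<'E'
from h import *
import pickle
a,w=pickle.load(open('f4.pkl','rb'))
W=lambda U,V:((U-400+.5)/8-.5+250,(V+.5)/8-.5+180)
S=lambda U,V:((U+.5)/8-.5+320,(V+.5)/8-.5+165)
z=.2324-.0889+.003
tw=onz(w,*W(614,282),z,True);ts=onz(a,*S(212.5,178),z)
hw=onz(w,*W(612,222),.13,True);hs=onz(a,*S(202,228),.13)
print('tri tip',two(ray(a,*S(212.5,178)),ray(w,*W(614,282),True)),'hole',two(ray(a,*S(202,228)),ray(w,*W(612,222),True)))
print(tw,ts,hw,hs,'delta mm',np.round((hw-tw)[:2]*1e3,2),np.round((hs-ts)[:2]*1e3,2))
pw=[onz(w,*W(*q),.13,True) for q in((424,59),(793,53),(793,397),(440,402))];print('plate c',np.mean(pw,0),[np.linalg.norm(pw[i]-pw[i-1]) for i in range(4)])
# rod axis tilt in wrist: projected vertical line through tip
o,d=ray(w,*W(614,282),True)
print('camera',o)
# where would a vertical line through TCP project?
E=np.array(w['extrinsics'])
for zz in(.146,.18):
    c=E[:3,:3]@np.array([tw[0],tw[1],zz])+E[:3,3];r=np.hypot(c[0],c[1]);th=np.arctan2(r,c[2])
    u=w['fx']*th*c[0]/r+w['cx'];v=w['fy']*th*c[1]/r+w['cy'];print(zz,(u-250+.5)*8-.5+400,(v-180+.5)*8-.5)
E
```

```text
tri tip (array([0.67873813, 0.0965936 , 0.1448003 ]), [np.float64(0.0007262744727442688), np.float64(0.0007262744727443327)]) hole (array([0.67865769, 0.09597849, 0.12562967]), [np.float64(0.0007030663217929021), np.float64(0.0007030663217929295)])
[0.6792913  0.09745954 0.1465    ] [0.67862514 0.09493726 0.1465    ] [0.67901234 0.0976944  0.13      ] [0.67945189 0.09213943 0.13      ] delta mm [-0.28  0.23] [ 0.83 -2.8 ]
plate c [0.67927713 0.09669645 0.13      ] [np.float64(0.03654242378268588), np.float64(0.036259856845798084), np.float64(0.03658808728141127), np.float64(0.036302211605609674)]
camera [0.66173726 0.18078314 0.37620203]
0.146 614.0074634842945 280.1579064106388
0.18 613.4267019338986 423.7034429205062
```

```bash
python3 -m crank '{"travel":[[-0.02,-0.03,-0.3],[-0.02,-0.03,-0.6],[-0.02,-0.03,-0.9],[-0.02,-0.03,-1.1],[-0.02,-0.03,-1.2]],"turn":[[0,0,0],[0,0,0],[0,0,0],[0,0,0],[0,0,0]],"gripper":[1,1,1,1,1]}'
python3 -m crank '{"travel":[[0,0,-0.06],[0,0,-0.12],[0,0,-0.18],[0,0,-0.24],[0,0,-0.3]],"turn":[[0,0,0],[0,0,0],[0,0,0],[0,0,0],[0,0,0]],"gripper":[1,1,1,1,1]}'
```

```text
clock: 7.45
position: [0.6783, 0.0984, 0.22]
tool_rot: [-3.141, -0.0, 1.783]
force: [-0.2, -0.3, 0.1]
grip_width: 0.0191
finger_force: 78.5
clock: 7.95
position: [0.6784, 0.0984, 0.2173]
tool_rot: [3.142, -0.0, 1.783]
force: [0.2, -0.3, 0.1]
grip_width: 0.0193
finger_force: 78.5
```

```bash
python3 -m crank '{"travel":[[0,0,-0.08],[0,0,-0.16],[0,0,-0.24],[0,0,-0.32],[0,0,-0.4]],"turn":[[0,0,0],[0,0,0],[0,0,0],[0,0,0],[0,0,0]],"gripper":[1,1,1,1,1]}'
python3 -m crank '{"travel":[[0,0,0],[0,0,0],[0,0,0],[0,0,0],[0,0,0]],"turn":[[0,0,0],[0,0,0],[0,0,0],[0,0,0],[0,0,0]],"gripper":[1,1,1,1,1]}'
```

```text
clock: 8.45
position: [0.6784, 0.0984, 0.2132]
tool_rot: [-3.142, 0.0, 1.783]
force: [0.1, -0.4, -1.2]
grip_width: 0.019
finger_force: 78.5
clock: 8.95
position: [0.6784, 0.0984, 0.2133]
tool_rot: [3.142, -0.0, 1.783]
force: [0.2, -1.1, -0.9]
grip_width: 0.0189
finger_force: 78.5
```

```bash
python3 -m crank '{"travel":[[0,0,-0.12],[0,0,-0.24],[0,0,-0.36],[0,0,-0.48],[0,0,-0.6]],"turn":[[0,0,0],[0,0,0],[0,0,0],[0,0,0],[0,0,0]],"gripper":[1,1,1,1,1]}'
python3 -m crank '{"travel":[[0,0,-0.12],[0,0,-0.24],[0,0,-0.36],[0,0,-0.48],[0,0,-0.6]],"turn":[[0,0,0],[0,0,0],[0,0,0],[0,0,0],[0,0,0]],"gripper":[1,1,1,1,1]}'
```

```text
clock: 9.45
position: [0.6783, 0.0984, 0.2072]
tool_rot: [-3.142, 0.0, 1.783]
force: [-0.3, 0.5, -1.7]
grip_width: 0.0191
finger_force: 78.5
clock: 9.95
position: [0.6784, 0.0984, 0.2012]
tool_rot: [-3.142, -0.0, 1.783]
force: [0.4, 1.4, -0.8]
grip_width: 0.019
finger_force: 78.5
```

```bash
python3 -m crank '{"travel":[[0,0,-0.08],[0,0,-0.16],[0,0,-0.24],[0,0,-0.32],[0,0,-0.4]],"turn":[[0,0,0],[0,0,0],[0,0,0],[0,0,0],[0,0,0]],"gripper":[1,1,1,1,1]}'
```

```text
clock: 10.45
position: [0.6783, 0.0985, 0.1973]
tool_rot: [3.142, -0.0, 1.783]
force: [0.3, -0.2, -0.4]
grip_width: 0.0191
finger_force: 78.5
```

```bash
for i in 1; do :; done
python3 -m crank '{"travel":[[0,0,-0.06],[0,0,-0.12],[0,0,-0.18],[0,0,-0.24],[0,0,-0.3]],"turn":[[0,0,0],[0,0,0],[0,0,0],[0,0,0],[0,0,0]],"gripper":[1,1,1,1,1]}'
python3 -m crank '{"travel":[[0,0,-0.06],[0,0,-0.12],[0,0,-0.18],[0,0,-0.24],[0,0,-0.3]],"turn":[[0,0,0],[0,0,0],[0,0,0],[0,0,0],[0,0,0]],"gripper":[1,1,1,1,1]}'
```

```text
clock: 10.95
position: [0.6784, 0.0984, 0.1942]
tool_rot: [-3.142, 0.0, 1.783]
force: [-0.1, -0.3, -0.8]
grip_width: 0.0191
finger_force: 78.5
clock: 11.45
position: [0.6784, 0.0984, 0.1912]
tool_rot: [-3.142, 0.0, 1.783]
force: [-0.6, -0.3, -0.4]
grip_width: 0.019
finger_force: 78.5
```

```bash

python3 -m crank '{"travel":[[0,0,-0.06],[0,0,-0.12],[0,0,-0.18],[0,0,-0.24],[0,0,-0.3]],"turn":[[0,0,0],[0,0,0],[0,0,0],[0,0,0],[0,0,0]],"gripper":[1,1,1,1,1]}'
python3 -m crank '{"travel":[[0,0,-0.06],[0,0,-0.12],[0,0,-0.18],[0,0,-0.24],[0,0,-0.3]],"turn":[[0,0,0],[0,0,0],[0,0,0],[0,0,0],[0,0,0]],"gripper":[1,1,1,1,1]}'
```

```text
clock: 11.95
position: [0.6784, 0.0984, 0.1883]
tool_rot: [3.142, 0.0, 1.783]
force: [0.5, 0.3, -0.5]
grip_width: 0.0192
finger_force: 78.5
clock: 12.45
position: [0.6783, 0.0984, 0.1852]
tool_rot: [-3.142, -0.0, 1.783]
force: [0.6, -0.2, -1.1]
grip_width: 0.0191
finger_force: 78.5
```

Depth is about 33.7 mm and nothing has been touched yet.

```bash

python3 -m crank '{"travel":[[0,0,-0.06],[0,0,-0.12],[0,0,-0.18],[0,0,-0.24],[0,0,-0.3]],"turn":[[0,0,0],[0,0,0],[0,0,0],[0,0,0],[0,0,0]],"gripper":[1,1,1,1,1]}'
python3 -m crank '{"travel":[[0,0,-0.06],[0,0,-0.12],[0,0,-0.18],[0,0,-0.24],[0,0,-0.3]],"turn":[[0,0,0],[0,0,0],[0,0,0],[0,0,0],[0,0,0]],"gripper":[1,1,1,1,1]}'
```

```text
clock: 12.95
position: [0.6784, 0.0984, 0.1822]
tool_rot: [3.142, 0.0, 1.783]
force: [-0.2, 0.2, -0.5]
grip_width: 0.019
finger_force: 78.5
clock: 13.45
position: [0.6786, 0.0984, 0.18]
tool_rot: [3.141, -0.0, 1.783]
force: [-2.2, -0.7, 7.5]
grip_width: 0.0189
finger_force: 79.3
```

```bash

python3 -m crank '{"travel":[[0,0,-0.05],[0,0,-0.1],[0,0,-0.15],[0,0,-0.2],[0,0,-0.2]],"turn":[[0,0,0],[0,0,0],[0,0,0],[0,0,0],[0,0,0]],"gripper":[1,1,1,1,1]}'
python3 -c "
from workcell import bot
s=bot.observe();print(s['position'],s['tool_rot'],s['force'],s['moment'])"
```

```text
clock: 13.95
position: [0.6786, 0.0984, 0.178]
tool_rot: [3.141, -0.0, 1.783]
force: [-1.2, 0.2, 7.9]
grip_width: 0.0188
finger_force: 79.4
[0.67860721 0.09841184 0.17800242] [ 3.14071210e+00 -8.08487195e-05  1.78269304e+00] [-1.23127033  0.16019371  7.94185385] [-0.03924191  0.61024885  0.01362178]
```

```bash

python3 -m crank '{"travel":[[0,0,-0.05],[0,0,-0.1],[0,0,-0.15],[0,0,-0.2],[0,0,-0.2]],"turn":[[0,0,0],[0,0,0],[0,0,0],[0,0,0],[0,0,0]],"gripper":[1,1,1,1,1]}'
```

```text
clock: 14.45
position: [0.6786, 0.0984, 0.176]
tool_rot: [3.141, -0.0, 1.783]
force: [-2.0, 0.6, 8.5]
grip_width: 0.0189
finger_force: 79.5
```

```bash

python3 -m crank '{"travel":[[0,0,-0.05],[0,0,-0.1],[0,0,-0.15],[0,0,-0.2],[0,0,-0.2]],"turn":[[0,0,0],[0,0,0],[0,0,0],[0,0,0],[0,0,0]],"gripper":[1,1,1,1,1]}'
```

```text
clock: 14.95
position: [0.6787, 0.0984, 0.1741]
tool_rot: [3.141, -0.0, 1.783]
force: [-2.5, 0.0, 8.7]
grip_width: 0.019
finger_force: 79.5
```

```bash

python3 -m crank '{"travel":[[0,0,-0.05],[0,0,-0.1],[0,0,-0.1],[0,0,-0.1],[0,0,-0.1]],"turn":[[0,0,0],[0,0,0],[0,0,0],[0,0,0],[0,0,0]],"gripper":[1,1,1,1,1]}'
```

```text
clock: 15.45
position: [0.6787, 0.0984, 0.1731]
tool_rot: [3.141, -0.0, 1.783]
force: [-2.1, 0.7, 9.4]
grip_width: 0.0186
finger_force: 79.6
```

```bash

python3 -m crank '{"travel":[[0,0,-0.05],[0,0,-0.1],[0,0,-0.1],[0,0,-0.1],[0,0,-0.1]],"turn":[[0,0,0],[0,0,0],[0,0,0],[0,0,0],[0,0,0]],"gripper":[1,1,1,1,1]}'
cat >> h.py <<'E'
def bar():
    f=snap('scene');h=cv2.cvtColor(f['pixels'],cv2.COLOR_RGB2HSV).astype(int)[150:215,225:300]
    m=(h[...,0]>18)&(h[...,0]<30)&(h[...,1]>110)&(h[...,2]>140)
    n,l,s,c=cv2.connectedComponentsWithStats(m.astype(np.uint8));i=1+np.argmax(s[1:,4]);return s[i],c[i]
E
python3 -c "
from h import *
print(bar())"
```

```text
clock: 15.95
position: [0.6786, 0.0985, 0.172]
tool_rot: [3.141, -0.0, 1.783]
force: [-0.8, -0.1, 6.4]
grip_width: 0.0192
finger_force: 79.4
(array([ 18,   9,  29,  35, 160], dtype=int32), array([28.90625, 25.925  ]))
```

Force fell from 9.4 to 6.4 N and the handle moved 11 px outwards in the scene view, so the latch has let go. I'll withdraw now.

```bash

python3 -m crank '{"travel":[[0,0,0.8],[0,0,2],[0,0,3.5],[0,0,5],[0,0,6]],"turn":[[0,0,0],[0,0,0],[0,0,0],[0,0,0],[0,0,0]],"gripper":[1,1,1,1,1]}'
python3 -m crank '{"travel":[[0,0,1.5],[0,0,3],[0,0,4],[0,0,4],[0,0,4]],"turn":[[0,0,0],[0,0,0],[0,0,0],[0,0,0],[0,0,0]],"gripper":[1,1,1,1,1]}'
python3 -c "
from h import *
print(bar());s=bot.observe();print(s['position'],s['tool_rot'],s['force'])"
```

```text
clock: 16.5
position: [0.6787, 0.0984, 0.2334]
tool_rot: [3.14, -0.0, 1.783]
force: [-0.4, 0.1, -2.4]
grip_width: 0.0188
finger_force: 78.2
clock: 17.0
position: [0.6782, 0.0985, 0.271]
tool_rot: [-3.141, -0.0, 1.783]
force: [-1.0, -1.1, -0.6]
grip_width: 0.0191
finger_force: 78.2
(array([ 18,   9,  30,  35, 158], dtype=int32), array([28.98734177, 25.73417722]))
[0.67805953 0.09845902 0.27064183] [-3.14064247e+00 -6.65262718e-05  1.78278562e+00] [-0.35223285  0.61461536 -0.4626909 ]
```

```bash

python3 -m crank '{"travel":[[-2.2,-4,0],[-4.4,-8,0],[-6.6,-12,0],[-8.8,-16,0],[-11,-20,0]],"turn":[[0,0,0],[0,0,1],[0,0,2],[0,0,3],[0,0,3.6]],"gripper":[1,1,1,1,1]}'
python3 -m crank '{"travel":[[-2.2,-4,0],[-4.4,-8,0],[-6.3,-11.5,0],[-7.24,-13.15,0],[-7.24,-13.15,0]],"turn":[[0,0,0],[0,0,0],[0,0,0],[0,0,0],[0,0,0]],"gripper":[1,1,1,1,1]}'
python3 -m crank '{"travel":[[0,0,-2],[0,0,-4],[0,0,-6],[0,0,-7],[0,0,-7]],"turn":[[0,0,0],[0,0,0],[0,0,0],[0,0,0],[0,0,0]],"gripper":[1,1,1,1,1]}'
python3 -m crank '{"travel":[[0,0,0],[0,0,0],[0,0,0],[0,0,0],[0,0,0]],"turn":[[0,0,0],[0,0,0],[0,0,0],[0,0,0],[0,0,0]],"gripper":[1,1,1,1,1]}'
python3 - <<'E'
from h import *
import pickle
F=[snap(n) for n in('scene','wrist')];pickle.dump(F,open('f5.pkl','wb'))
s=bot.observe();print(s['position'],s['tool_rot'],s['force'])
c=lambda f,x0,x1,y0,y1,k:cv2.resize(cv2.cvtColor(f['pixels'],cv2.COLOR_RGB2BGR)[y0:y1,x0:x1],None,fx=k,fy=k,interpolation=cv2.INTER_CUBIC)
cv2.imwrite('pics/m5.png',np.hstack([c(F[0],150,200,245,320,8),c(F[1],250,300,165,240,8)]))
E
```

```text
clock: 17.55
position: [0.5669, -0.1029, 0.2707]
tool_rot: [-3.141, -0.0, 1.846]
force: [0.5, 0.0, -0.3]
grip_width: 0.0189
finger_force: 78.3
clock: 18.05
position: [0.4941, -0.2358, 0.271]
tool_rot: [-3.141, 0.0, 1.841]
force: [0.2, -0.5, 0.2]
grip_width: 0.0191
finger_force: 78.3
clock: 18.55
position: [0.4956, -0.2323, 0.2001]
tool_rot: [-3.14, -0.001, 1.846]
force: [0.1, 0.2, -0.1]
grip_width: 0.0193
finger_force: 78.3
clock: 19.05
position: [0.496, -0.2331, 0.2015]
tool_rot: [3.141, 0.0, 1.846]
force: [-0.3, 0.5, -0.7]
grip_width: 0.0189
finger_force: 78.3
[ 0.49599912 -0.23307035  0.20142878] [3.14138903e+00 5.70685280e-05 1.84557527e+00] [-0.19776588 -0.15528447 -0.94148104]
```

View pics/m5.png

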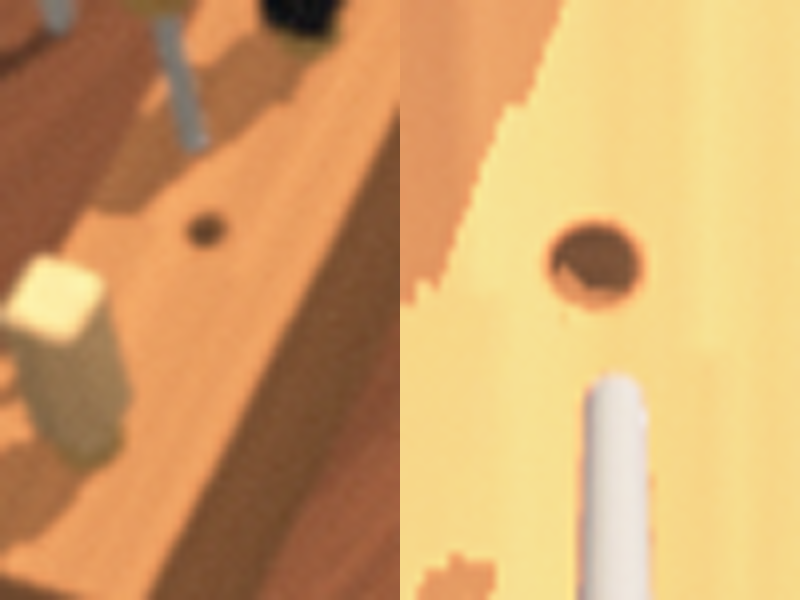

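The left crop shows the tip at (196,150) above the empty rack hole at (207,230). In the wrist crop the tip is at (616,374) and the hole at (595,265), so the rod sits a little to one side.

```bash
python3 - <<'E'
from h import *
import pickle
a,w=pickle.load(open('f5.pkl','rb'))
W=lambda U,V:((U-400+.5)/8-.5+250,(V+.5)/8-.5+165)
S=lambda U,V:((U+.5)/8-.5+150,(V+.5)/8-.5+245)
z=.2014-.0889+.003
T=(615.5,403);H=(595,264);Ts=(193,140);Hs=(207,230)
tw=onz(w,*W(*T),z,True);ts=onz(a,*S(*Ts),z);hw=onz(w,*W(*H),.075,True);hs=onz(a,*S(*Hs),.075)
print('tri tip',two(ray(a,*S(*Ts)),ray(w,*W(*T),True))[0],'hole',two(ray(a,*S(*Hs)),ray(w,*W(*H),True))[0])
print(tw,ts,hw,hs,'delta mm',np.round((hw-tw)[:2]*1e3,2),np.round((hs-ts)[:2]*1e3,2))
E
```

```text
tri tip [ 0.49661083 -0.23613132  0.11258877] hole [ 0.49419082 -0.23595729  0.07065026]
[ 0.49704912 -0.23443036  0.1155    ] [ 0.4973739  -0.23792845  0.1155    ] [ 0.49457988 -0.23399142  0.075     ] [ 0.4956629 -0.2382965  0.075    ] delta mm [-2.47  0.44] [-1.71 -0.37]
```

```bash

python3 -m crank '{"travel":[[-0.22,0.01,-1],[-0.22,0.01,-2],[-0.22,0.01,-2.8],[-0.22,0.01,-3.2],[-0.22,0.01,-3.2]],"turn":[[0,0,0],[0,0,0],[0,0,0],[0,0,0],[0,0,0]],"gripper":[1,1,1,1,1]}'
python3 -m crank '{"travel":[[0,0,-0.1],[0,0,-0.2],[0,0,-0.3],[0,0,-0.4],[0,0,-0.5]],"turn":[[0,0,0],[0,0,0],[0,0,0],[0,0,0],[0,0,0]],"gripper":[1,1,1,1,1]}'
python3 -m crank '{"travel":[[0,0,-0.1],[0,0,-0.2],[0,0,-0.3],[0,0,-0.4],[0,0,-0.5]],"turn":[[0,0,0],[0,0,0],[0,0,0],[0,0,0],[0,0,0]],"gripper":[1,1,1,1,1]}'
```

```text
clock: 19.65
position: [0.4934, -0.2329, 0.1685]
tool_rot: [-3.14, -0.001, 1.845]
force: [-0.3, 0.4, -0.6]
grip_width: 0.0189
finger_force: 78.3
clock: 20.15
position: [0.4938, -0.233, 0.1643]
tool_rot: [3.141, 0.0, 1.846]
force: [-0.4, 0.6, -0.4]
grip_width: 0.0193
finger_force: 78.3
clock: 20.65
position: [0.4937, -0.233, 0.1592]
tool_rot: [-3.142, -0.0, 1.846]
force: [-0.5, -0.5, 0.0]
grip_width: 0.0189
finger_force: 78.3
```

```bash

python3 -m crank '{"travel":[[0,0,-0.3],[0,0,-0.6],[0,0,-0.9],[0,0,-1.2],[0,0,-1.5]],"turn":[[0,0,0],[0,0,0],[0,0,0],[0,0,0],[0,0,0]],"gripper":[1,1,1,1,1]}'
python3 -m crank '{"travel":[[0,0,-0.8],[0,0,-1.6],[0,0,-2.4],[0,0,-3.2],[0,0,-4]],"turn":[[0,0,0],[0,0,0],[0,0,0],[0,0,0],[0,0,0]],"gripper":[1,1,1,1,1]}'
```

```text
clock: 21.15
position: [0.4937, -0.233, 0.144]
tool_rot: [-3.141, -0.0, 1.846]
force: [0.3, 0.2, -0.5]
grip_width: 0.019
finger_force: 78.3
clock: 21.65
position: [0.4937, -0.233, 0.1035]
tool_rot: [-3.141, -0.0, 1.846]
force: [-0.2, -0.3, -0.3]
grip_width: 0.0186
finger_force: 78.3
```

```bash

python3 -m crank '{"travel":[[0,0,-0.1],[0,0,-0.2],[0,0,-0.3],[0,0,-0.4],[0,0,-0.45]],"turn":[[0,0,0],[0,0,0],[0,0,0],[0,0,0],[0,0,0]],"gripper":[1,1,1,1,1]}'
```

```text
clock: 22.15
position: [0.4939, -0.233, 0.0999]
tool_rot: [3.141, 0.0, 1.846]
force: [0.3, -0.2, 0.0]
grip_width: 0.019
finger_force: 78.3
```

```bash

python3 -m crank '{"travel":[[0,0,-0.05],[0,0,-0.1],[0,0,-0.1],[0,0,-0.1],[0,0,-0.1]],"turn":[[0,0,0],[0,0,0],[0,0,0],[0,0,0],[0,0,0]],"gripper":[1,1,1,1,1]}'
python3 -m crank '{"travel":[[0,0,0],[0,0,0],[0,0,0],[0,0,0],[0,0,0]],"turn":[[0,0,0],[0,0,0],[0,0,0],[0,0,0],[0,0,0]],"gripper":[0.8,0.6,0.4,0.4,0.4]}'
python3 -m crank '{"travel":[[0,0,0],[0,0,2],[0,0,6],[0,0,11],[0,0,16]],"turn":[[0,0,0],[0,0,0],[0,0,0],[0,0,0],[0,0,0]],"gripper":[0.4,0.4,0.4,0.4,0.4]}'
python3 - <<'E'
from h import *
import pickle
F=[snap(n) for n in('scene','wrist')];pickle.dump(F,open('f6.pkl','wb'))
c=lambda f,x0,x1,y0,y1,k:cv2.resize(cv2.cvtColor(f['pixels'],cv2.COLOR_RGB2BGR)[y0:y1,x0:x1],None,fx=k,fy=k,interpolation=cv2.INTER_CUBIC)
cv2.imwrite('pics/m6.png',np.hstack([c(F[0],130,230,220,345,4),cv2.resize(c(F[1],180,380,100,300,2),(400,500))]))
h=cv2.cvtColor(F[0]['pixels'],cv2.COLOR_RGB2HSV).astype(int)[245:280,160:185];m=((h[...,0]<6)|(h[...,0]>174))&(h[...,1]>190)&(h[...,2]>90)
ys,xs=np.nonzero(m);print(len(xs),xs.mean()+160,ys.mean()+245,xs.min()+160,ys.min()+245,xs.max()+160,ys.max()+245)
E
```

```text
clock: 22.65
position: [0.4938, -0.233, 0.0989]
tool_rot: [3.141, 0.0, 1.846]
force: [-1.0, 0.6, 4.3]
grip_width: 0.0192
finger_force: 79.1
clock: 23.15
position: [0.4937, -0.233, 0.0987]
tool_rot: [-3.141, -0.0, 1.846]
force: [0.1, 0.6, -0.2]
grip_width: 0.0511
finger_force: 0.0
clock: 23.65
position: [0.4932, -0.2329, 0.2605]
tool_rot: [-3.141, -0.0, 1.845]
force: [0.3, -0.3, -0.1]
grip_width: 0.0516
finger_force: 0.0
174 172.60919540229884 262.0632183908046 166 251 179 273
```

View pics/m6.png

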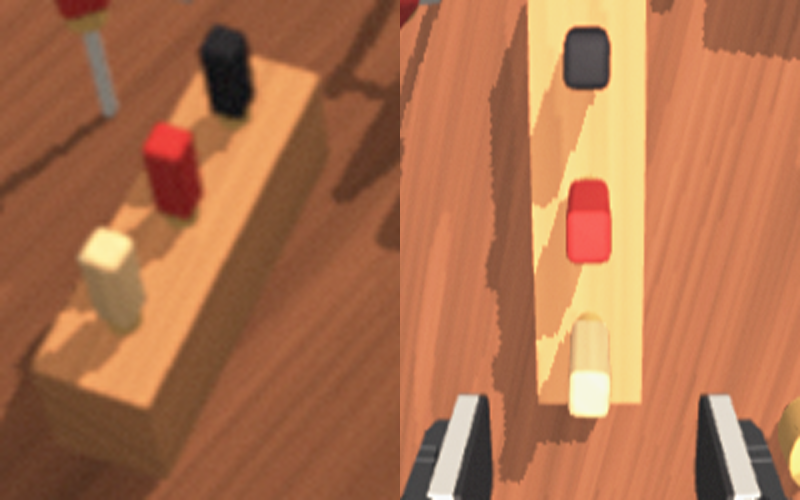

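The rod stands home again in the middle hole: in the scene view it is at (172,170) in the crop and its centroid is unchanged. The black and pale tools have not moved. Next is the drawer handle.

```bash

python3 -m crank '{"travel":[[0,4,0],[0,8,0],[0,12,0],[0,16,0],[0,18,0]],"turn":[[0,0,0],[0,0,-1],[0,0,-2],[0,0,-3],[0,0,-3.6]],"gripper":[0.4,0.4,0.4,0.4,0.4]}'
python3 -m crank '{"travel":[[0,0,0],[0,0,0],[0,0,0],[0,0,0],[0,0,0]],"turn":[[0,0,0],[0,0,0],[0,0,0],[0,0,0],[0,0,0]],"gripper":[0.4,0.4,0.4,0.4,0.4]}'
python3 - <<'E'
from h import *
import pickle
F=[snap(n) for n in('scene','top','wrist')];pickle.dump(F,open('f7.pkl','wb'))
c=lambda f,x0,x1,y0,y1,k:cv2.resize(cv2.cvtColor(f['pixels'],cv2.COLOR_RGB2BGR)[y0:y1,x0:x1],None,fx=k,fy=k,interpolation=cv2.INTER_CUBIC)
M=np.zeros((600,800,3),np.uint8)
M[:300,:400]=c(F[0],220,320,145,220,4);M[300:,:400]=c(F[1],220,320,205,280,4);M[:,400:]=c(F[2],200,400,60,360,2)
cv2.imwrite('pics/m7.png',M)
s=bot.observe();print(s['position'],s['tool_rot'])
E
```

```text
clock: 24.25
position: [0.4936, -0.0497, 0.2587]
tool_rot: [3.141, -0.001, 1.785]
force: [0.5, -0.6, -0.6]
grip_width: 0.0514
finger_force: 0.0
clock: 24.75
position: [0.4937, -0.0537, 0.2588]
tool_rot: [-3.142, 0.0, 1.782]
force: [0.2, -0.7, -0.8]
grip_width: 0.0509
finger_force: 0.0
[ 0.49374283 -0.05330548  0.25878703] [-3.14158832e+00  3.28899142e-05  1.78224349e+00]
```

View pics/m7.png

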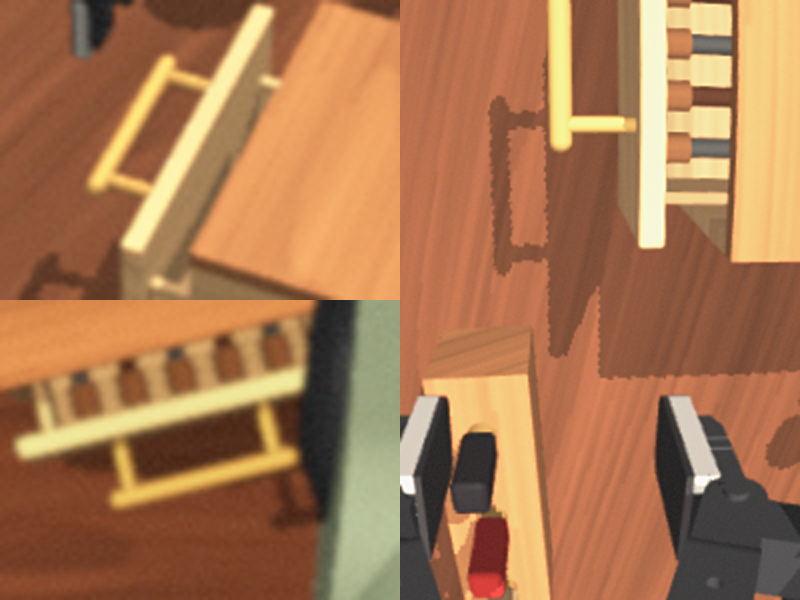

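The drawer stands part open. Its bar runs from (167,60) to (97,186) in the scene crop and from (121,500) to (292,457) in the top crop. In the wrist crop its right end is at (561,146).

```bash
python3 - <<'E'
from h import *
import pickle
a,b,w=pickle.load(open('f7.pkl','rb'))
S=lambda U,V:((U+.5)/4-.5+220,(V+.5)/4-.5+145)
B=lambda U,V:((U+.5)/4-.5+220,(V-300+.5)/4-.5+205)
W=lambda U,V:((U-400+.5)/2-.5+200,(V+.5)/2-.5+60)
L=two(ray(a,*S(167,62)),ray(b,*B(121,499)));R=two(ray(a,*S(98,184)),ray(b,*B(292,457)));RW=two(ray(b,*B(292,457)),ray(w,*W(561,142),True))
print(L,R,RW)
for n,p in(('L',(121,499)),('R',(292,457))):print(n,onz(b,*B(*p),.095))
print('wR',onz(w,*W(561,142),.095,True),'w bar upper',onz(w,*W(560,40),.095,True),'face edge .12?',onz(w,*W(640,140),.12,True))
E
```

```text
(array([0.46313036, 0.09776033, 0.09412964]), [np.float64(0.0014232950093206527), np.float64(0.0014232950093206265)]) (array([ 4.86030280e-01, -3.63911816e-05,  9.38181676e-02]), [np.float64(0.0005439304416854605), np.float64(0.0005439304416854413)]) (array([4.86334216e-01, 3.91643705e-04, 9.70645262e-02]), [np.float64(6.469535091891875e-05), np.float64(6.469535091893875e-05)])
L [0.46426104 0.09857711 0.095     ]
R [4.86436994e-01 3.36378320e-04 9.50000000e-02]
wR [4.86333534e-01 1.88521826e-04 9.50000000e-02] w bar upper [0.47569699 0.04735774 0.095     ] face edge .12? [0.51890823 0.01093502 0.12      ]
```

```bash

python3 -m crank '{"travel":[[-0.6,3.5,0],[-1.2,7,0],[-1.8,10.3,0],[-1.8,10.3,0],[-1.8,10.3,0]],"turn":[[0,0,0],[0,0,0],[0,0,0],[0,0,0],[0,0,0]],"gripper":[0.6,0.72,0.72,0.72,0.72]}' 40
python3 -m crank '{"travel":[[0,0,-3],[0,0,-6],[0,0,-9],[0,0,-10.5],[0,0,-11]],"turn":[[0,0,0],[0,0,0],[0,0,0],[0,0,0],[0,0,0]],"gripper":[0.72,0.72,0.72,0.72,0.72]}' 40
python3 - <<'E'
from h import *
f=snap('wrist');s=bot.observe();print(s['position'],s['tool_rot'],s['force'])
h=cv2.cvtColor(f['pixels'],cv2.COLOR_RGB2HSV).astype(int)
m=((h[...,0]>18)&(h[...,0]<32)&(h[...,1]>110)&(h[...,2]>140))
for y in range(120,260,10):
    x=np.nonzero(m[y,200:360])[0]+200;
    if len(x): print(y,x.min(),x.max(),len(x),np.round(onz(f,np.median(x),y,.095,True),4))
E
```

```text
clock: 25.4
position: [0.4757, 0.0504, 0.2588]
tool_rot: [3.142, 0.0, 1.784]
force: [-0.0, -0.8, -0.1]
grip_width: 0.0239
finger_force: 0.0
clock: 25.9
position: [0.4752, 0.0487, 0.1475]
tool_rot: [-3.139, 0.001, 1.781]
force: [-0.5, -0.0, 0.1]
grip_width: 0.0238
finger_force: 0.0
[0.47540436 0.04891373 0.14768512] [-3.13973264e+00  5.55864712e-04  1.78133060e+00] [-0.68683442 -1.56909691 -0.8595645 ]
150 267 281 5 [0.4602 0.0996 0.095 ]
160 267 320 45 [0.4788 0.0973 0.095 ]
170 267 319 43 [0.4802 0.0911 0.095 ]
180 268 282 5 [0.4707 0.0825 0.095 ]
190 268 355 7 [0.4721 0.0762 0.095 ]
200 268 282 6 [0.4704 0.0691 0.095 ]
210 268 282 6 [0.4718 0.0625 0.095 ]
220 269 282 6 [0.4735 0.0559 0.095 ]
230 269 282 6 [0.475 0.049 0.095]
240 269 352 7 [0.4794 0.0426 0.095 ]
250 270 282 5 [0.4757 0.0342 0.095 ]
```

```bash

python3 -m crank '{"travel":[[0,0,-1.5],[0,0,-3],[0,0,-4.5],[0,0,-6],[0,0,-6.8]],"turn":[[0,0,0],[0,0,0],[0,0,0],[0,0,0],[0,0,0]],"gripper":[0.72,0.72,0.72,0.72,0.72]}' 40
python3 -m crank '{"travel":[[0,0,0],[0,0,0],[0,0,0],[0,0,0],[0,0,0]],"turn":[[0,0,0],[0,0,0],[0,0,0],[0,0,0],[0,0,0]],"gripper":[0.8,0.9,1,1,1]}' 40
```

```text
clock: 26.45
position: [0.4761, 0.0496, 0.0807]
tool_rot: [3.141, 0.0, 1.782]
force: [0.6, -0.3, -0.5]
grip_width: 0.0241
finger_force: 0.0
clock: 26.95
position: [0.476, 0.0498, 0.0812]
tool_rot: [3.141, 0.0, 1.783]
force: [-0.1, -4.4, 2.5]
grip_width: 0.0096
finger_force: 39.7
```

```bash

python3 -m crank '{"travel":[[-0.5,-0.11,0],[-1.4,-0.3,0],[-2.4,-0.52,0],[-3.4,-0.73,0],[-4.1,-0.88,0]],"turn":[[0,0,0],[0,0,0],[0,0,0],[0,0,0],[0,0,0]],"gripper":[1,1,1,1,1]}'
python3 -m crank '{"travel":[[-0.1,-0.02,0],[-0.2,-0.04,0],[-0.3,-0.06,0],[-0.4,-0.08,0],[-0.4,-0.08,0]],"turn":[[0,0,0],[0,0,0],[0,0,0],[0,0,0],[0,0,0]],"gripper":[1,1,1,1,1]}'
```

```text
clock: 27.45
position: [0.4351, 0.0404, 0.0813]
tool_rot: [3.14, 0.001, 1.782]
force: [4.1, -9.9, -1.5]
grip_width: 0.0094
finger_force: 39.6
clock: 27.95
position: [0.4315, 0.0396, 0.0812]
tool_rot: [3.14, 0.001, 1.782]
force: [2.9, -10.0, 1.7]
grip_width: 0.0094
finger_force: 39.8
```

```bash

python3 -m crank '{"travel":[[-0.1,-0.05,0],[-0.2,-0.1,0],[-0.3,-0.15,0],[-0.3,-0.15,0],[-0.3,-0.15,0]],"turn":[[0,0,0],[0,0,0],[0,0,0],[0,0,0],[0,0,0]],"gripper":[1,1,1,1,1]}'
```

```text
clock: 28.45
position: [0.4283, 0.0388, 0.0812]
tool_rot: [3.14, 0.0, 1.783]
force: [2.4, -4.9, 6.4]
grip_width: 0.009
finger_force: 40.3
```

```bash

python3 -m crank '{"travel":[[-0.1,-0.04,0],[-0.2,-0.08,0],[-0.2,-0.08,0],[-0.2,-0.08,0],[-0.2,-0.08,0]],"turn":[[0,0,0],[0,0,0],[0,0,0],[0,0,0],[0,0,0]],"gripper":[1,1,1,1,1]}'
```

```text
clock: 28.95
position: [0.4282, 0.0387, 0.0813]
tool_rot: [3.137, 0.0, 1.783]
force: [13.6, 0.1, -6.5]
grip_width: 0.0095
finger_force: 39.2
```

```bash

python3 -m crank '{"travel":[[0.1,0.02,0],[0.15,0.03,0],[0.15,0.03,0],[0.15,0.03,0],[0.15,0.03,0]],"turn":[[0,0,0],[0,0,0],[0,0,0],[0,0,0],[0,0,0]],"gripper":[1,1,0.85,0.72,0.72]}'
python3 -m crank '{"travel":[[0,0,0],[0,0,1],[0,0,3],[0,0,6],[0,0,10]],"turn":[[0,0,0],[0,0,0],[0,0,0],[0,0,0],[0,0,0]],"gripper":[0.72,0.72,0.72,0.72,0.72]}'
python3 -m crank '{"travel":[[0,0,3],[0,0,7],[0,0,9],[0,0,9],[0,0,9]],"turn":[[0,0,0],[0,0,0],[0,0,0],[0,0,0],[0,0,0]],"gripper":[0.72,0.72,0.72,0.72,0.72]}'
python3 - <<'E'
from h import *
import pickle
a0,b0=pickle.load(open('f0.pkl','rb'));f7=pickle.load(open('f7.pkl','rb'))
F=[snap(n) for n in('scene','top','wrist')];pickle.dump(F,open('f8.pkl','wb'))
a,b,w=F
def comp(f,x0,x1,y0,y1,c,k=0):
    h=cv2.cvtColor(f['pixels'],cv2.COLOR_RGB2HSV).astype(int)[y0:y1,x0:x1]
    m=c(h);n,l,s,ce=cv2.connectedComponentsWithStats(m.astype(np.uint8));i=1+np.argmax(s[1:,4]);ys,xs=np.nonzero(l==i);return np.round(ce[i]+[x0,y0],1),s[i,4],(xs.min()+x0,ys[xs.argmin()]+y0),(xs[ys.argmin()]+x0,ys.min()+y0)
red=lambda h:((h[...,0]<6)|(h[...,0]>174))&(h[...,1]>190)&(h[...,2]>90)
brass=lambda h:(h[...,0]>18)&(h[...,0]<30)&(h[...,1]>110)&(h[...,2]>140)
for f in(a0,a):print('rod',comp(f,160,185,245,280,red))
for f in(a0,f7[0],a):print('bar',comp(f,215,300,140,225,brass))
d=cv2.absdiff(a0['pixels'],a['pixels']).max(2)
n,l,s,c=cv2.connectedComponentsWithStats((cv2.medianBlur(d,5)>40).astype(np.uint8))
print([x.tolist() for x in s[1:] if x[4]>25])
s=bot.observe();print(s['position'],s['force'])
E
```

```text
clock: 29.45
position: [0.4268, 0.0385, 0.0807]
tool_rot: [-3.141, -0.0, 1.783]
force: [0.3, -0.6, -0.1]
grip_width: 0.0237
finger_force: 0.0
clock: 29.95
position: [0.4263, 0.038, 0.1817]
tool_rot: [-3.139, 0.0, 1.782]
force: [0.2, 0.7, -0.2]
grip_width: 0.0237
finger_force: 0.0
clock: 30.45
position: [0.427, 0.0384, 0.2711]
tool_rot: [3.141, -0.0, 1.783]
force: [-0.0, 0.2, 0.2]
grip_width: 0.0237
finger_force: 0.0
rod (array([172.4, 262.1]), np.int32(179), (np.int64(166), np.int64(257)), (np.int64(170), np.int64(251)))
rod (array([172.6, 261.8]), np.int32(187), (np.int64(166), np.int64(256)), (np.int64(169), np.int64(251)))
bar (array([265.1, 179.5]), np.int32(144), (np.int64(255), np.int64(192)), (np.int64(272), np.int64(163)))
bar (array([252.8, 176.7]), np.int32(142), (np.int64(243), np.int64(189)), (np.int64(261), np.int64(159)))
bar (array([234.3, 170. ]), np.int32(137), (np.int64(223), np.int64(184)), (np.int64(242), np.int64(154)))
[[11, 0, 71, 17, 462], [59, 0, 58, 70, 1922], [0, 0, 261, 250, 12164], [10, 10, 53, 83, 1803], [222, 140, 76, 92, 2286], [0, 152, 14, 8, 54], [139, 192, 14, 10, 100], [196, 204, 23, 30, 118], [209, 207, 22, 43, 527], [232, 227, 14, 17, 135], [225, 248, 10, 5, 39], [0, 266, 149, 140, 5803]]
[0.4267392  0.03826434 0.27009134] [ 0.38280069  0.21215851 -0.0962027 ]
```

The bar moved 33 px from its shut position, in line with a full 75 mm, and I felt the stop at 13.6 N. The rod is home and the arm is clear, so I'm handing in.

```bash
python3 -c "
from workcell import bot
print(bot.job_done())"
```

```text
the job is handed in; nothing more can be done
None
```

I tripped the latch with the rod, put the rod back fully home in the rack's middle hole, and drew the drawer out to its stop; the job was handed in at about 30 s, with no verdict returned.

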